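# Make up the changeover kit in its foam tray

### The arm

A 6-joint arm with a two-finger parallel gripper is mounted at the origin on a cart in front of the work surface, level with it; the furniture and walls round the work are solid. World frame = base frame: x ahead of the robot, y to its left, z up, the work surface at z = 0. Lengths are in m, angles in rad, forces in N, time in s.
With the tool pointing down it reaches from about 0.225 to 0.875 m from the base axis. Payload 3.4 kg.
Tool frame: the origin (TCP) lies at the very end of the fingers, on their centre line; the grasp point (between the pads) lies 19 mm behind it; z points along the fingers, y is the line along which they close (so a half turn about z gives the same grasp; the last joint's range is limited). The gripper opens to 85 mm and grips with 20 to 120 N. Pads are 22 mm wide; open, the fingers measure 114 mm over their backs; the gripper's body (76 mm by 85 mm) begins 54 mm behind the grasp point. The pads swing forward as they close: fully open they stand 13 mm farther back than shut.
Start: joints at [1.126, 0.276, 1.505, -0, 1.361, -0.121], TCP at [0.183, 0.545, 0.231] pointing down, gripper open.
Joint ranges: [-2.89, 2.89], [-0.75, 2.08], [0.22, 2.7], [-1.18, 4.32], [0.11, 2.71], [-2.7, 2.7]. Speed limits (rad/s): [2.57, 2.57, 3.14, 3.14, 3.14, 3.14].

### API

Orientations are given as a unit quaternion [w, x, y, z].
In Python, from rig import manip, eyes gives the robot as it stands.
- The arm moves only by the tool servo_tool, never from a script. Its argument "series" is text: rows parted by semicolons, each of 7 numbers parted by spaces: the shift along the tool's x, y, z in m, then the turn, a rotation vector about the tool's x, y, z in degrees, then the closure, from 0 (fully open) to 1 (shut). In form: dx dy dz ax ay az fingers; .... A call has 1 to 5 rows; each row is the pose to reach, as a shift and turn from the pose commanded when the call began, along the tool's axes at that moment; what a row does not reach only later rows make up. A row lasts 1/10 s, in which the tool goes at most 50 mm and 8.59 degrees, less where a joint would pass 70% of its speed; a pose out of reach is approached as far as the arm can. A call with a gripper value outside its range is refused whole. The fingers move at their own pace and stop on an object; "squeeze" is the grip in N (left out, the last holds). Time passes only in rows, so rows that repeat a pose let the fingers close. It gives the time, the measured TCP pose, the force, the opening and the grip force at its end, in the units of the state.
- manip.get_state(): the state, without advancing time (a new reading comes with each control period).
- eyes.get_image(name): name is "scene" or "top" or "wrist"; returns the picture (420x560x3 uint8, red, green, blue); there is no depth.
- eyes.camera_info(name): a dict with "fx", "fy", "cx", "cy" (pixels), "eye" and "orientation" of the camera in the world. Camera axes: x right, y down, z forward; pixel columns grow to the right and rows downward; lengths in m; the calibration is good to about 2 mm. A picture is of the moment at which its call begins: read the wrist's pose just before it. camera_info takes no time and is no camera call; for the wrist camera it gives the pose at the moment of the call.
- manip.sign_off(): hands the job in; it is judged then, once.
The state is a dict: "clock": time; "qpos": joint angles; "qd": joint speeds; "effort": joint torques, N m; "position": TCP position; "ee_rot": TCP orientation; "contact_force": force on the tool from outside, world axes, zero at the start; "moment": the same for the moment, N m; "width": finger opening in m; "gripper_force": force on a finger pad.
Only numpy, scipy, OpenCV 4.12 (cv2) and the standard library are available. Lean on these libraries where they do the work, as an engineer would, in place of code of your own. Each camera call takes 0.05 s, during which the arm holds its last target. There are 200 camera calls.

### The job

Make up the changeover kit for the placement machine: seat the green-lidded paste jar, the red-capped flux bottle, the black nozzle block and the blue-handled screwdriver in the foam tray, each upright or flat on the floor of the cut-out made for it (the jar in the larger round one, the bottle in the smaller, the screwdriver with its handle in the wide end of the groove). The orange-capped adhesive can and the yellow-handled screwdriver belong to other jobs: leave them where they are.

Things in the scene. Friction and masses are not known exactly. Their poses are not given: they have to be found in the camera images.
- paste_jar: White jar with a green screw lid, 50 mm tall, standing on the table: body 54 mm across up to 30 mm, lid 58 mm across from 32 to 50 mm. 0.28 kg. Origin: centre of its underside, z up. Grip the lid or the body from above.
- flux_bottle: White round bottle with a red cap, standing: body 45 mm across with the shoulder starting near 60 mm, cap 22 mm across from 71 to 83 mm. 0.06 kg. Origin: centre of its underside, z up. Grip the body, or the cap.
- nozzle_block: Black nozzle holder block, 36 mm (its x) by 70 mm (its y), 20 mm tall, with five thin nozzles standing on it up to 40 mm (no hold for the fingers). 0.14 kg. Origin: centre of its underside, z up. Grip the block across its 36 mm, fingertips 11 mm or more above its underside so that they clear the foam when it is seated. Fits its pocket either way round.
- blue_driver_axis (a point): Screwdriver with a blue handle, lying on the table, 152 mm long, 0.05 kg. The point: on its long axis at mid-length, 10 mm above the table; x points from handle to blade tip. Round handle, 20 mm across, from x = -76 to -9 mm, holds most of the weight: grip it across, near x = -35 mm. 5 mm round shaft on to x = +76 mm. It can roll.
- glue_can: Look-alike that stays: white round can with an orange cap, standing, 51 mm across, body 78 mm and cap to 92 mm tall. Origin: centre of its underside, z up.
- yellow_driver_axis (a point): Look-alike that stays: screwdriver with a yellow handle, lying on the table, 143 mm long, handle 17 mm across from x = -71 to -8 mm. The point lies on its long axis at mid-length, about 9 mm above the table; x points from handle to tip. It can roll.
- jar_nest: Nest for the paste jar: foam insert 85 x 91 mm, one of three that swap places in the grey tray's row. Pocket 10 mm deep, vertical sides, yellow floor: round, 70 mm across (the larger round one). Origin: centre of the pocket floor, 6 mm above the table; z up, x along the tray's long side. Foam top 10 mm above the origin, tray rim 12 mm. Fixed.
- bottle_nest: Nest for the flux bottle: foam insert 85 x 91 mm, one of three that swap places in the grey tray's row. Pocket 10 mm deep, vertical sides, yellow floor: round, 57 mm across (the smaller round one). Origin: centre of the pocket floor, 6 mm above the table; z up, x along the tray's long side. Foam top 10 mm above the origin, tray rim 12 mm. Fixed.
- block_nest: Nest for the nozzle block: foam insert 85 x 91 mm, one of three that swap places in the grey tray's row. Pocket 10 mm deep, vertical sides, yellow floor: a rectangle, 48 mm along its x by 82 mm along its y. Origin: centre of the pocket floor, 6 mm above the table; z up, x along the tray's long side. Foam top 10 mm above the origin, tray rim 12 mm. Fixed.
- driver_nest: Blue screwdriver's nest: foam insert 255 x 71 mm on the tray's other long side. Yellow groove 10 mm deep: handle end x = -82 to -3 mm, 32 mm wide; shaft end x = -3 to 82 mm, 17 mm wide. From x = -66 to -3 mm cut out over all 71 mm to the floor, for the fingers. Origin: groove floor, 6 mm above the table, where the driver's mid-length belongs; x from handle to blade end. Fixed.

How it is judged:
At the end, for the whole second after the job is handed in: Jar, bottle, block each on the floor of their own pocket (within 11 mm of its centre, 4 mm of its floor, leaning < 0.12 rad, at rest); blue screwdriver down in the groove (mid-length within 12 mm, axis < 13 mm above the floor, within 0.17 rad); can (upright), yellow screwdriver moved < 30 mm (horizontal distance between paste_jar and jar_nest below 0.011 m and z of paste_jar in the frame of jar_nest below 0.004 m and angle between each of paste_jar, flux_bottle, nozzle_block's own z axis and vertical below 0.12 rad and linear speed of each of paste_jar, flux_bottle, nozzle_block below 0.02 m/s and horizontal distance between flux_bottle and bottle_nest below 0.011 m and z of flux_bottle in the frame of bottle_nest below 0.004 m and horizontal distance between nozzle_block and block_nest below 0.011 m and z of nozzle_block in the frame of block_nest below 0.004 m and horizontal distance between blue_driver_axis and driver_nest below 0.012 m and z of blue_driver_axis in the frame of driver_nest below 0.013 m and angle between the x axis of blue_driver_axis and the x axis of driver_nest, either way round below 0.17 rad and distance of each of glue_can, yellow_driver_axis from where it was at the start of the episode below 0.03 m and angle between glue_can's own z axis and vertical below 0.15 rad); the robot touches nothing.
It fails at once if the orange-capped can or the yellow screwdriver is carried off or knocked away (moved more than 60 mm) (distance of any of glue_can, yellow_driver_axis from where it was at the start of the episode above 0.06 m).
It also fails if it takes over 112 s, if anything falls off the work surface, if the arm or the gripper's body presses on something with over 40 N, if the wrist force passes 120 N, or if a joint passes its speed limit or range.

## Working session

There is one attempt and no reset: what is moved stays moved. The work goes in short steps, Python scripts to look and compute and a tool call to move; the robot and the scene stay as the last step left them, time stands still between calls to the robot, and variables do not carry over. Pictures are saved under pics/ and viewed, at most 14 in all, crops included, and the job is handed in when it is done.

Besides the shell and the picture viewer there is one more tool, called after "Emit:" as name(argument=value, ...), one argument or row to a line, values as JSON. servo_tool: Moves the arm, as the interface text tells. Its arguments: {"type":"object","properties":{"series":{"type":"string"},"squeeze":{"type":"number"}},"required":["series"]}

```bash
mkdir -p pics; ls
python3 - <<'E'
from rig import manip, eyes
import cv2
s=manip.get_state(); print(s['clock'],s['position'],s['ee_rot'],s['width'])
for n in ("top","scene"):
    im=eyes.get_image(n); cv2.imwrite(f"pics/{n}0.png",im[:,:,::-1]); print(n,eyes.camera_info(n))
E
```

```text
pics
0.0 [0.1827079  0.54463186 0.23044161] [-2.57734753e-04  1.61173535e-01  9.86925665e-01 -8.70125285e-04] 0.08535276102791461
top {'fx': 422.47185019967816, 'fy': 422.47185019967816, 'cx': 284.2757280690779, 'cy': 207.810375111122, 'eye': array([ 0.46119245, -0.08760439,  0.87404965]), 'orientation': array([ 0.01600245, -0.70238123,  0.7112633 , -0.02256214])}
scene {'fx': 415.246247166851, 'fy': 415.246247166851, 'cx': 277.31362613911466, 'cy': 212.55692077807964, 'eye': array([-0.06940896, -0.36111549,  0.58526544]), 'orientation': array([-0.36166636,  0.75511343, -0.49568815,  0.23085584])}
```

View pics/top0.png

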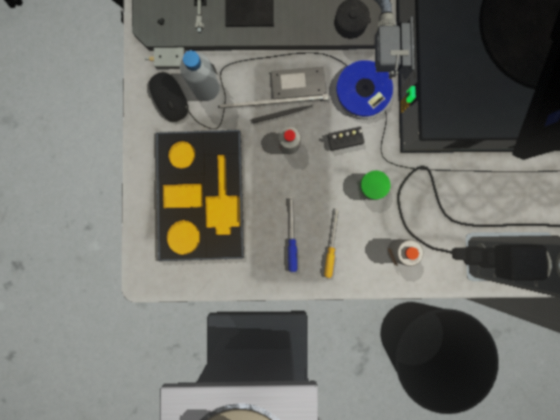

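View pics/scene0.png

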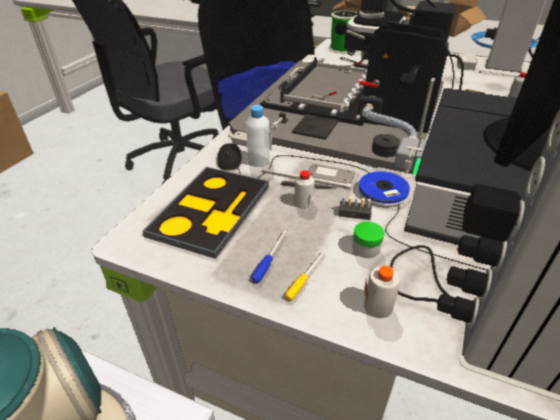

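The top view shows the tray at columns 155–243 and rows 131–260, with these nests:
- bottle nest (182,155)
- block nest (182,195)
- jar nest (183,238)
- driver groove along column 222, handle end down

The loose parts are:
- bottle (289,135)
- block (345,138)
- jar (375,185)
- blue driver (291,240)
- yellow driver (331,245)
- can (408,254)

The scene view shows the same layout.

```bash
cat > h.py <<'E'
import numpy as np, cv2
from scipy.spatial.transform import Rotation as R
from rig import manip, eyes
def rot(q): return R.from_quat([q[1],q[2],q[3],q[0]])
def ray(info,uv,z):
    uv=np.atleast_2d(uv).astype(float)
    d=np.c_[(uv[:,0]-info['cx'])/info['fx'],(uv[:,1]-info['cy'])/info['fy'],np.ones(len(uv))]
    d=rot(info['orientation']).apply(d); e=np.array(info['eye'])
    return (e+d*((z-e[2])/d[:,2])[:,None])[:,:2]
COL=dict(red=((172,120,80),(6,255,255)),orange=((6,150,100),(16,255,255)),yellow=((18,150,100),(32,255,255)),
 green=((50,120,60),(75,255,255)),blue=((110,120,50),(130,255,255)))
def blobs(im,c,amin=20):
    h=cv2.cvtColor(im,cv2.COLOR_RGB2HSV); lo,hi=COL[c]
    if lo[0]>hi[0]: m=cv2.inRange(h,lo,(180,255,255))|cv2.inRange(h,(0,)+lo[1:],hi)
    else: m=cv2.inRange(h,lo,hi)
    n,l,st,ce=cv2.connectedComponentsWithStats(m)
    return [(st[i,4],ce[i],np.argwhere(l==i)[:,::-1]) for i in range(1,n) if st[i,4]>=amin]
def go(target,yaw):
    """shift in tool axes and turn (deg about tool z) to reach TCP target with tool down, tool y along world yaw (deg)"""
    s=manip.get_state(); r=rot(s['ee_rot']); d=r.inv().apply(np.array(target)-s['position'])
    y=np.array([np.cos(np.radians(yaw)),np.sin(np.radians(yaw)),0]); best=None
    for sg in (1,-1):
        z=np.array([0,0,-1.]); Y=sg*y; X=np.cross(Y,z)
        rv=np.degrees((r.inv()*R.from_matrix(np.c_[X,Y,z])).as_rotvec())
        print('shift',d.round(4),'turn',rv.round(1),'q6',s['qpos'][5].round(2))
E
cat > m.py <<'E'
from h import *
im=eyes.get_image("top"); I=eyes.camera_info("top")
Z=dict(red=.083,orange=.092,yellow=.006,green=.05,blue=.01)
for c in COL:
    for a,ce,p in blobs(im,c):
        w=ray(I,p,Z[c]); m=w.mean(0); l,v=np.linalg.eigh(np.cov((w-m).T)); 
        r=cv2.minAreaRect(w.astype(np.float32)*1000)
        print(c,a,ce.round(),m.round(4),'yaw',np.degrees(np.arctan2(v[1,1],v[0,1])).round(1),'sd',(np.sqrt(l)*1e3).round(1),'rect',np.round(r[0]),np.round(r[1]),round(r[2],1))
cv2.imwrite('pics/crop.png',cv2.resize(im[110:280,140:430,::-1],None,fx=2.7,fy=2.7,interpolation=cv2.INTER_CUBIC))
# dark block + foam
g=cv2.cvtColor(im,cv2.COLOR_RGB2GRAY); m=cv2.inRange(g,0,60)
n,l,st,ce=cv2.connectedComponentsWithStats(m)
for i in range(1,n):
    if st[i,4]>150 and 150<ce[i][0]<440 and 100<ce[i][1]<280: 
        for z in (.02,): 
            w=ray(I,np.argwhere(l==i)[:,::-1],z); r=cv2.minAreaRect(w.astype(np.float32)*1000); print('dark',st[i],w.mean(0).round(4),r)
E
python3 m.py
```

```text
red 105 [289. 135.] [ 0.6418 -0.106 ] yaw 160.1 sd [5.4 5.6] rect [ 641. -106.] [19. 21.] 89.3
orange 113 [412. 253.] [ 0.4175 -0.3292] yaw 73.5 sd [5.2 5.9] rect [ 417. -329.] [21. 18.] 89.2
yellow 580 [181. 154.] [0.6216 0.1157] yaw 166.8 sd [13.7 14.5] rect [622. 116.] [54. 56.] 89.9
yellow 1521 [222. 205.] [0.5159 0.032 ] yaw -178.6 sd [17.4 38.6] rect [538.  32.] [ 70. 163.] 89.6
yellow 918 [182. 196.] [0.5362 0.1137] yaw 90.5 sd [14. 23.] rect [536. 113.] [81. 47.] 89.3
yellow 913 [183. 237.] [0.4513 0.1123] yaw 172.2 sd [17.1 17.8] rect [451. 112.] [65. 70.] 89.9
yellow 202 [329. 263.] [ 0.3953 -0.1866] yaw 171.9 sd [ 4.2 16.3] rect [ 396. -187.] [15. 58.] 81.8
green 150 [411.  94.] [ 0.7299 -0.3501] yaw 165.8 sd [5.1 9.7] rect [ 730. -350.] [20. 37.] 88.4
green 653 [375. 185.] [ 0.5495 -0.2741] yaw 106.8 sd [13.9 14.6] rect [ 550. -274.] [55. 53.] 89.3
blue 1968 [363.  87.] [ 0.7576 -0.2626] yaw 133.0 sd [30.2 31.4] rect [ 757. -266.] [115. 115.] 89.4
blue 224 [292. 256.] [ 0.4105 -0.111 ] yaw -178.8 sd [ 4.3 17.5] rect [ 412. -111.] [14. 61.] 89.2
dark [ 158  131   83  128 5878] [0.5485 0.0742] ((537.34033203125, 76.41641998291016), (255.11727905273438, 164.36119079589844), 1.0456717014312744)
dark [327 132  34  18 240] [ 0.643  -0.2114] ((643.9292602539062, -219.80120849609375), (29.78910255432129, 67.71785736083984), 5.343469619750977)
```

View pics/crop.png

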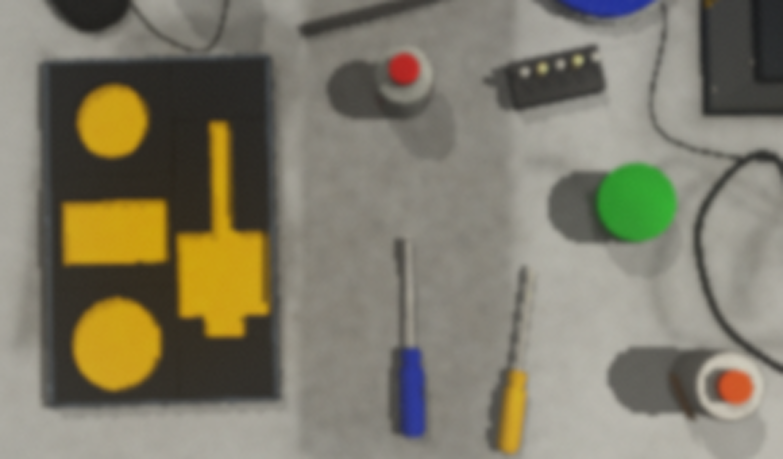

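The crop shows four things:
- The block's top face has corners near crop (510,68), (600,48), (604,92), (515,108).
- A thin cable touches the block's left end.
- The blue driver's tip is at crop (403,240).
- The tray is nearly square to world x.

Next I check the block, the driver tip and the tall water bottle.

Run:
```python
from h import *
I=eyes.camera_info("top"); S=eyes.camera_info("scene")
c=np.array([[510,68],[600,48],[604,92],[515,108]])/2.7+[140,110]
w=ray(I,c,.018); print(w.round(4),w.mean(0)); e=w[1]-w[0]+w[2]-w[3]; print('block long yaw',np.degrees(np.arctan2(e[1],e[0])),np.linalg.norm(e)/2)
t=ray(I,np.array([403,240])/2.7+[140,110],.01)[0]; print('tip',t, 'h',np.degrees(np.arctan2(*(t-[.4105,-.111])[::-1])),np.linalg.norm(t-[.4105,-.111]))
for z in (0,.1,.15,.2,.22): print('wb',z,ray(I,[192,60],z),ray(S,[257,112],z))
print('base scene',ray(S,[258,165],0))
go([.5495,-.274,.2],90); print(manip.get_state()['qpos'])
```

```text
[[ 0.6559 -0.1892]
 [ 0.6705 -0.2581]
 [ 0.6367 -0.2603]
 [ 0.6252 -0.1925]] [ 0.64708186 -0.22502152]
block long yaw -79.17012545117758 0.06957941249554804
tip [ 0.52651661 -0.10638077] h 2.2800395383767933 0.11610853435252005
wb 0 [[0.82332464 0.09451509]] [[1.02343148 0.19552482]]
wb 0.1 [[0.7818931 0.0736788]] [[0.83670587 0.10041579]]
wb 0.15 [[0.76117734 0.06326066]] [[0.74334307 0.05286127]]
wb 0.2 [[0.74046157 0.05284252]] [[0.64998027 0.00530675]]
wb 0.22 [[0.73217526 0.04867526]] [[ 0.61263514 -0.01371506]]
base scene [[0.74510194 0.0576296 ]]
shift [-0.6082 -0.6595  0.0315] turn [ -0.1  -0.  -18.6] q6 -0.12
shift [-0.6082 -0.6595  0.0315] turn [-0.000e+00  1.000e-01  1.614e+02] q6 -0.12
[ 1.12599134e+00  2.76443988e-01  1.50586827e+00 -2.45857750e-05
  1.36071714e+00 -1.21012026e-01]
```

Emit:
servo_tool(
  series="-0.05 -0.055 0 0 0 -4 0; -0.1 -0.11 0 0 0 -8 0; -0.15 -0.165 0 0 0 -12 0; -0.2 -0.22 0 0 0 -16 0; -0.25 -0.27 0 0 0 -18.6 0",
  squeeze=40,
)

```text
clock: 0.65
position: [0.2845, 0.3148, 0.2311]
ee_rot: [0.0, -0.002, 1.0, -0.0]
contact_force: [0.6, 0.9, -0.1]
width: 0.0854
gripper_force: 0.0
```

```bash
python3 -c "
from h import *
print(manip.get_state()['clock'],manip.get_state()['position']);go([.5495,-.274,.15],90)"
```

```text
0.65 [0.28454989 0.31478659 0.23113883]
shift [-0.2625 -0.5899  0.0813] turn [-0.   0.   0.2] q6 -0.9
shift [-0.2625 -0.5899  0.0813] turn [  -0.    -0.  -179.8] q6 -0.9
```

Emit:
servo_tool(
  series="-0.26 -0.59 0.03 0 0 0.2 0; -0.26 -0.59 0.03 0 0 0.2 0; -0.26 -0.59 0.03 0 0 0.2 0; -0.26 -0.59 0.03 0 0 0.2 0; -0.26 -0.59 0.03 0 0 0.2 0",
)

```text
clock: 1.15
position: [0.3856, 0.0863, 0.2197]
ee_rot: [0.0, 0.001, 1.0, 0.0]
contact_force: [0.4, 0.9, 1.7]
width: 0.0853
gripper_force: 0.0
```

```bash
python3 -c "
from h import *
print(manip.get_state()['clock'],manip.get_state()['position']);go([.5495,-.274,.15],90)"
```

```text
1.15 [0.38559385 0.08634993 0.21970473]
shift [-0.1648 -0.3599  0.0697] turn [ 0.   0.  -0.2] q6 -1.52
shift [-0.1648 -0.3599  0.0697] turn [ 1.000e-01 -0.000e+00  1.798e+02] q6 -1.52
```

Emit:
servo_tool(
  series="-0.162 -0.35 0.02 0 0 0 0; -0.162 -0.35 0.02 0 0 0 0; -0.162 -0.35 0.02 0 0 0 0; -0.162 -0.35 0.02 0 0 0 0; -0.162 -0.35 0.02 0 0 0 0",
)

```text
clock: 1.65
position: [0.4899, -0.1407, 0.2065]
ee_rot: [0.0, 0.002, 1.0, 0.0]
contact_force: [1.6, 0.8, 0.6]
width: 0.0855
gripper_force: 0.0
```

```bash
python3 -c "
from h import *
go([.5495,-.274,.15],90)"
```

```text
shift [-0.06   -0.1331  0.0564] turn [ 0.   0.  -0.2] q6 -1.98
shift [-0.06   -0.1331  0.0564] turn [  0.   -0.  179.8] q6 -1.98
```

Emit:
servo_tool(
  series="-0.06 -0.133 0.056 0 0 -0.2 0; -0.06 -0.133 0.056 0 0 -0.2 0; -0.06 -0.133 0.056 0 0 -0.2 0; -0.06 -0.133 0.056 0 0 -0.2 0; -0.06 -0.133 0.056 0 0 -0.2 0",
)

```text
clock: 2.15
position: [0.5489, -0.2727, 0.149]
ee_rot: [-0.001, 0.001, 1.0, 0.001]
contact_force: [0.6, 0.6, 0.5]
width: 0.0853
gripper_force: 0.0
```

```bash
cat > w.py <<'E'
import sys
from h import *
I=eyes.camera_info("wrist"); im=eyes.get_image("wrist"); s=manip.get_state(); print(s['clock'],s['position'].round(4))
if len(sys.argv)>3: cv2.imwrite('pics/'+sys.argv[3],im[:,:,::-1])
z=float(sys.argv[2])
for a,ce,p in blobs(im,sys.argv[1],60):
    w=ray(I,p,z); m=w.mean(0); l,v=np.linalg.eigh(np.cov((w-m).T)); r=cv2.minAreaRect(w.astype(np.float32)*1000)
    print(a,ce.round(),m.round(4),'yaw',np.degrees(np.arctan2(v[1,1],v[0,1])).round(1),'rect',np.round(r[0]),np.round(r[1]),round(r[2],1))
E
python3 w.py green .05 wj.png; python3 -c "
from h import *
go([.5495,-.274,.022],90)"
```

```text
2.2 [ 0.5486 -0.2713  0.1499]
4186 [277. 217.] [ 0.5481 -0.2764] yaw -179.7 rect [ 549. -276.] [56. 59.] 89.8
shift [-0.0011 -0.0029  0.1279] turn [ 0.1 -0.1 -0. ] q6 -2.14
shift [-0.0011 -0.0029  0.1279] turn [ -0.2  -0.2 180. ] q6 -2.14
```

View pics/wj.png

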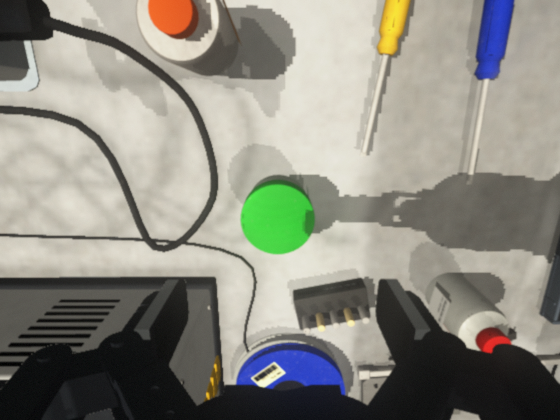

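Wrist view: the green lid is centred at (277,217), slightly to −y of the tool. The block is at (332,303) and nothing is near the jar. I descend and grip.

Emit:
servo_tool(
  series="0 -0.003 0.045 0 0 0 0; 0 -0.003 0.09 0 0 0 0; 0 -0.003 0.127 0 0 0 0; 0 -0.003 0.127 0 0 0 0; 0 -0.003 0.127 0 0 0 0.3",
)

```text
clock: 2.7
position: [0.5495, -0.2736, 0.0249]
ee_rot: [0.0, -0.001, 1.0, 0.0]
contact_force: [0.0, -0.2, -0.1]
width: 0.0735
gripper_force: 0.0
```

Emit:
servo_tool(
  series="0 0 0 0 0 0 0.6; 0 0 0 0 0 0 0.6; 0 0 0 0 0 0 0.6; 0 0 0 0 0 0 0.6; 0 0 0 0 0 0 0.6",
  squeeze=40,
)

```text
clock: 3.2
position: [0.5513, -0.2755, 0.0271]
ee_rot: [0.003, -0.0, 1.0, -0.001]
contact_force: [-1.1, 1.9, 7.4]
width: 0.0567
gripper_force: 43.7
```

Emit:
servo_tool(
  series="0 0 -0.03 0 0 0 0.6; 0 0 -0.06 0 0 0 0.6; 0 0 -0.09 0 0 0 0.6; 0.02 0.06 -0.09 0 0 0 0.6; 0.03 0.11 -0.09 0 0 0 0.6",
)

```text
clock: 3.7
position: [0.5229, -0.179, 0.116]
ee_rot: [0.002, 0.001, 1.0, -0.001]
contact_force: [0.5, 2.4, -2.2]
width: 0.0569
gripper_force: 44.0
```

```bash
python3 -c "
from h import *
print(manip.get_state()['gripper_force']);go([.451,.1115,.112],91)"
```

```text
44.03362512588501
shift [0.0726 0.2904 0.0032] turn [-0.1  0.2 -1.1] q6 -2.02
shift [0.0726 0.2904 0.0032] turn [  0.4   0.2 178.9] q6 -2.02
```

Emit:
servo_tool(
  series="0.01 0.045 0 0 0 0 0.6; 0.02 0.09 0 0 0 0 0.6; 0.03 0.135 0 0 0 0 0.6; 0.045 0.18 0 0 0 0 0.6; 0.055 0.225 0 0 0 0 0.6",
)

```text
clock: 4.2
position: [0.466, 0.048, 0.1148]
ee_rot: [0.001, -0.0, 1.0, 0.0]
contact_force: [0.8, -0.1, -2.1]
width: 0.0563
gripper_force: 44.0
```

Emit:
servo_tool(
  series="0.01 0.045 0 0 0 0 0.6; 0.015 0.06 0 0 0 0 0.6; 0.015 0.06 0 0 0 0 0.6; 0.015 0.06 0 0 0 0 0.6; 0.015 0.06 0 0 0 0 0.6",
)

```text
clock: 4.7
position: [0.4528, 0.1055, 0.1143]
ee_rot: [0.001, 0.0, 1.0, -0.0]
contact_force: [-0.1, 0.4, -2.1]
width: 0.0568
gripper_force: 44.0
```

```bash
python3 w.py yellow .006 w2.png; python3 -c "
from h import *
I=eyes.camera_info('wrist');im=eyes.get_image('wrist')
for a,ce,p in blobs(im,'green',60):
  r=cv2.minEnclosingCircle(p.astype(np.float32)); print('lid',a,ce.round(1),r); print(ray(I,[ce],manip.get_state()['position'][2]-.027+.05))
go([.451,.1115,.035],90)"
```

```text
4.75 [0.4527 0.1053 0.1141]
3594 [288. 199.] [0.4405 0.1104] yaw 86.0 rect [442. 110.] [69. 49.] 85.0
4488 [184. 259.] [0.4927 0.0227] yaw 137.3 rect [497.  28.] [77. 71.] 1.2
1224 [289. 377.] [0.6177 0.1122] yaw 95.6 rect [617. 111.] [32. 56.] 14.3
lid 13098 [282.4 302.5] ((281.8510437011719, 301.1358642578125), 67.82518005371094)
[[0.44872907 0.10523763]]
shift [0.0017 0.0062 0.0789] turn [-0.   0.  -0.1] q6 -1.49
shift [0.0017 0.0062 0.0789] turn [1.000e-01 0.000e+00 1.799e+02] q6 -1.49
```

View pics/w2.png

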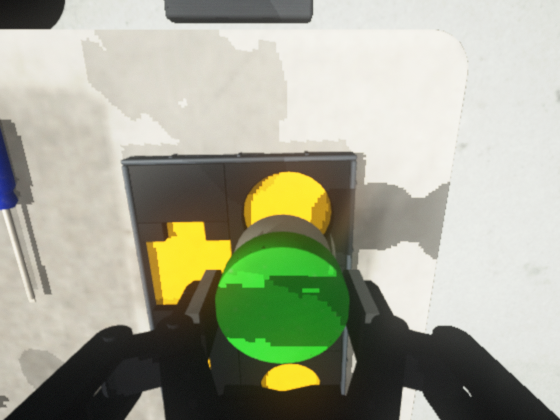

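The jar is held upright, lid at (282,302), with the nest's circle at about (288,199), directly below. I move +y 6 mm and lower.

Emit:
servo_tool(
  series="0 0.006 0.03 0 0 0 0.6; 0 0.006 0.055 0 0 0 0.6; 0 0.006 0.072 0 0 0 0.6; 0 0.006 0.08 0 0 0 0.6; 0 0.006 0.08 0 0 0 0.6",
)

```text
clock: 5.3
position: [0.4524, 0.1116, 0.0335]
ee_rot: [-0.0, 0.0, 1.0, -0.0]
contact_force: [0.9, 0.2, -2.4]
width: 0.0563
gripper_force: 44.7
```

Emit:
servo_tool(
  series="0 0 0 0 0 0 0.3; 0 0 0 0 0 0 0.2; 0 0 0 0 0 0 0; 0 0 0 0 0 0 0; 0 0 0 0 0 0 0",
)

```text
clock: 5.8
position: [0.4523, 0.1124, 0.034]
ee_rot: [0.0, -0.0, 1.0, 0.0]
contact_force: [-0.5, 0.7, 0.2]
width: 0.085
gripper_force: 0.0
```

Emit:
servo_tool(
  series="0 0 -0.04 0 0 0 0; 0 0 -0.08 0 0 0 0; -0.02 -0.03 -0.11 0 0 0 0; -0.05 -0.07 -0.11 0 0 0 0; -0.08 -0.105 -0.11 0 0 0 0",
)

```text
clock: 6.3
position: [0.5336, 0.0063, 0.1457]
ee_rot: [0.002, -0.001, 1.0, -0.0]
contact_force: [0.3, 0.9, -0.2]
width: 0.0853
gripper_force: 0.0
```

```bash
cat > t.py <<'E'
import sys
from h import *
im=eyes.get_image("top"); I=eyes.camera_info("top")
for a in sys.argv[1:]:
    c,z=a.split(':')
    for a,ce,p in blobs(im,c,40): 
        w=ray(I,p,float(z)); m=w.mean(0); l,v=np.linalg.eigh(np.cov((w-m).T)); print(c,a,ce.round(),m.round(4),'yaw',np.degrees(np.arctan2(v[1,1],v[0,1])).round(1))
E
python3 t.py green:.056; python3 -c "
from h import *
go([.642,-.106,.15],90)"
```

```text
green 150 [411.  94.] [ 0.7279 -0.3482] yaw 165.8
green 747 [177. 237.] [0.4521 0.1127] yaw 86.9
shift [-0.102  -0.1062 -0.0031] turn [-0.4  0.6 -0. ] q6 -1.69
shift [-0.102  -0.1062 -0.0031] turn [  0.9   0.6 180. ] q6 -1.69
```

The top view puts the green lid at (0.452, 0.1127), so the jar is seated. Now the bottle.

Emit:
servo_tool(
  series="-0.035 -0.035 0 0 0 0 0; -0.07 -0.07 0 0 0 0 0; -0.1 -0.106 0 0 0 0 0; -0.1 -0.106 0 0 0 0 0; -0.1 -0.106 0 0 0 0 0",
)

```text
clock: 6.85
position: [0.6321, -0.099, 0.1428]
ee_rot: [-0.001, 0.0, 1.0, 0.0]
contact_force: [-0.2, 1.0, 0.2]
width: 0.0852
gripper_force: 0.0
```

```bash
python3 w.py red .08 w3.png; python3 -c "
from h import *
go([.642,-.106,.026],90)"
```

```text
6.9 [ 0.6313 -0.098   0.143 ]
854 [270. 249.] [ 0.642  -0.1073] yaw 175.0 rect [ 642. -107.] [21. 24.] 89.8
shift [-0.0109 -0.0081  0.117 ] turn [ 0.1 -0.1  0. ] q6 -1.83
shift [-0.0109 -0.0081  0.117 ] turn [ 2.0e-01  1.0e-01 -1.8e+02] q6 -1.83
```

View pics/w3.png

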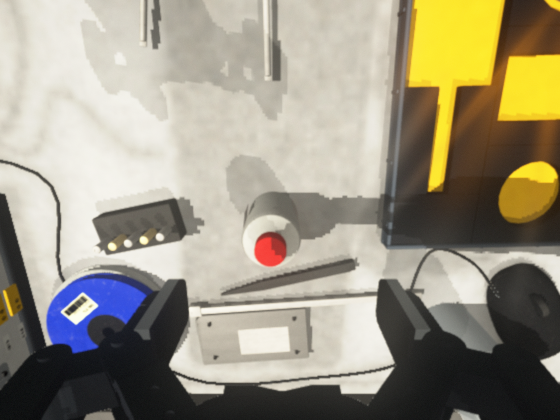

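The cap is at (270,249), slightly ahead of the tool. A flat dark bar and a grey box lie behind it. The block is at (140,225). I descend on the bottle body.

Emit:
servo_tool(
  series="-0.011 -0.0085 0.01 0 0 0 0; -0.011 -0.0085 0.05 0 0 0 0; -0.011 -0.0085 0.09 0 0 0 0; -0.011 -0.0085 0.116 0 0 0 0; -0.011 -0.0085 0.116 0 0 0 0",
)

```text
clock: 7.4
position: [0.6396, -0.1052, 0.0232]
ee_rot: [-0.005, -0.001, 1.0, 0.001]
contact_force: [-1.3, 0.0, 0.2]
width: 0.0853
gripper_force: 0.0
```

Emit:
servo_tool(
  series="0 0 0 0 0 0 0.75; 0 0 0 0 0 0 0.75; 0 0 0 0 0 0 0.75; 0 0 0 0 0 0 0.75; 0 0 0 0 0 0 0.75",
  squeeze=30,
)

```text
clock: 7.9
position: [0.6448, -0.1073, 0.03]
ee_rot: [0.002, -0.0, 1.0, -0.0]
contact_force: [-0.2, 0.4, 6.8]
width: 0.0427
gripper_force: 31.1
```

Emit:
servo_tool(
  series="0 0 0 0 0 0 0.75; 0 0 -0.03 0 0 0 0.75; 0 0 -0.06 0 0 0 0.75; 0 0 -0.08 0 0 0 0.75; 0.005 0.04 -0.08 0 0 0 0.75",
)

```text
clock: 8.4
position: [0.6421, -0.0715, 0.112]
ee_rot: [0.005, 0.002, 1.0, -0.002]
contact_force: [0.8, 0.8, -1.0]
width: 0.0418
gripper_force: 30.9
```

```bash
python3 -c "
from h import *
go([.621,.1145,.12],90)"
```

```text
shift [ 0.0217  0.1859 -0.0091] turn [-0.3  0.6 -0.2] q6 -1.78
shift [ 0.0217  0.1859 -0.0091] turn [  0.9   0.4 179.8] q6 -1.78
```

Emit:
servo_tool(
  series="0.005 0.045 0 0 0 0 0.75; 0.01 0.09 0 0 0 0 0.75; 0.016 0.135 0 0 0 0 0.75; 0.02 0.18 0 0 0 0 0.75; 0.021 0.186 0 0 0 0 0.75",
)

```text
clock: 8.9
position: [0.6159, 0.1241, 0.1081]
ee_rot: [-0.0, -0.003, 1.0, 0.001]
contact_force: [0.1, -0.0, -0.2]
width: 0.0422
gripper_force: 31.0
```

Emit:
servo_tool(
  series="0 0 0 0 0 0 0.75; 0 0 0 0 0 0 0.75",
)

```text
clock: 9.1
position: [0.6172, 0.1181, 0.1079]
ee_rot: [0.0, -0.0, 1.0, -0.0]
contact_force: [0.3, -0.1, -0.6]
width: 0.0424
gripper_force: 31.0
```

```bash
python3 w.py yellow .006; python3 w.py red .16 w4.png; python3 -c "
from h import *
go([.621,.1145,.034],90)"
```

```text
9.15 [0.6173 0.1176 0.1078]
13280 [151.  72.] [0.5145 0.0284] yaw -179.5 rect [545.  29.] [150.  70.] 1.2
1021 [266.  13.] [0.4776 0.1074] yaw 87.9 rect [477. 109.] [56. 14.] 90.0
8619 [273. 107.] [0.5356 0.1115] yaw 91.2 rect [536. 111.] [49. 83.] 1.2
2150 [274. 210.] [0.6116 0.1113] yaw 97.9 rect [614. 112.] [38. 57.] 8.3
9.2 [0.6174 0.1174 0.1078]
3752 [281. 349.] [0.6124 0.1169] yaw 179.6 rect [613. 117.] [21. 29.] 89.9
shift [-0.0036 -0.0029  0.0738] turn [-0.  0. -0.] q6 -1.49
shift [-0.0036 -0.0029  0.0738] turn [  0.   0. 180.] q6 -1.49
```

View pics/w4.png

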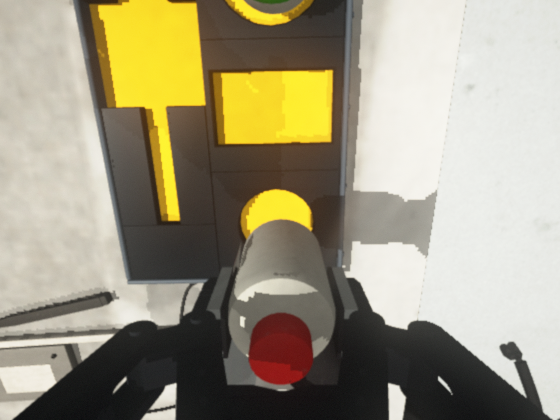

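The bottle is held upright, with its pocket at (275,215) just ahead. I shift +x 4 mm and −y 4 mm, then lower.

Emit:
servo_tool(
  series="-0.0045 -0.004 0.02 0 0 0 0.75; -0.0045 -0.004 0.045 0 0 0 0.75; -0.0045 -0.004 0.062 0 0 0 0.75; -0.0045 -0.004 0.073 0 0 0 0.75; -0.0045 -0.004 0.073 0 0 0 0.75",
)

```text
clock: 9.7
position: [0.6221, 0.1135, 0.035]
ee_rot: [0.0, 0.0, 1.0, -0.0]
contact_force: [-0.5, 0.4, -1.4]
width: 0.0421
gripper_force: 32.5
```

Emit:
servo_tool(
  series="0 0 0 0 0 0 0.5; 0 0 0 0 0 0 0.4; 0 0 0 0 0 0 0.2; 0 0 0 0 0 0 0; 0 0 0 0 0 0 0",
)

```text
clock: 10.2
position: [0.6216, 0.115, 0.0348]
ee_rot: [0.0, -0.0, 1.0, 0.0]
contact_force: [-0.1, 0.2, -0.0]
width: 0.0855
gripper_force: 0.0
```

Emit:
servo_tool(
  series="0 0 -0.04 0 0 0 0; 0 0 -0.08 0 0 0 0; 0 0 -0.11 0 0 0 0; 0 -0.04 -0.11 0 0 0 0; 0 -0.08 -0.11 0 0 0 0",
)

```text
clock: 10.7
position: [0.6225, 0.0352, 0.1466]
ee_rot: [0.002, -0.002, 1.0, -0.0]
contact_force: [0.6, -1.1, -0.2]
width: 0.0855
gripper_force: 0.0
```

```bash
python3 t.py red:.089 green:.056; python3 -c "
from h import *
go([.6,-.225,.16],11)"
```

```text
green 155 [411.  94.] [ 0.7279 -0.3484] yaw 165.0
green 367 [184. 236.] [0.4528 0.0991] yaw -172.7
shift [ 0.0221 -0.2528 -0.0126] turn [-0.3  0.4 79. ] q6 -1.63
shift [ 0.0221 -0.2528 -0.0126] turn [  -0.4   -0.3 -101. ] q6 -1.63
```

Emit:
servo_tool(
  series="0.004 -0.025 -0.01 0 0 8 0; 0.008 -0.05 -0.01 0 0 16 0; 0.012 -0.075 -0.01 0 0 24 0; 0.016 -0.1 -0.01 0 0 32 0; 0.02 -0.125 -0.01 0 0 40 0",
)

```text
clock: 11.25
position: [0.6015, -0.0908, 0.1547]
ee_rot: [-0.0, 0.344, 0.939, 0.0]
contact_force: [0.9, 0.4, -0.4]
width: 0.0853
gripper_force: 0.0
```

```bash
python3 -c "
from h import *
go([.61,-.225,.15],11)"; python3 t.py red:.089 green:.056
```

```text
shift [-0.0933 -0.0969  0.0047] turn [ 0.  -0.  38.7] q6 -1.13
shift [-0.0933 -0.0969  0.0047] turn [   0.     0.  -141.3] q6 -1.13
red 66 [170. 147.] [0.6204 0.1164] yaw 161.1
green 154 [411.  94.] [ 0.728  -0.3485] yaw 163.9
green 325 [183. 234.] [0.4578 0.1002] yaw -138.1
```

Emit:
servo_tool(
  series="-0.019 -0.019 0 0 0 8 0; -0.038 -0.038 0 0 0 16 0; -0.056 -0.058 0 0 0 24 0; -0.075 -0.077 0 0 0 32 0; -0.093 -0.097 0.004 0 0 38.7 0",
)

```text
clock: 11.8
position: [0.6113, -0.225, 0.1511]
ee_rot: [0.001, 0.635, 0.772, 0.0]
contact_force: [0.3, -0.5, 0.0]
width: 0.0855
gripper_force: 0.0
```

Emit:
servo_tool(
  series="0 0 0 0 0 0 0; 0 0 0 0 0 0 0",
)

```text
clock: 12.0
position: [0.6105, -0.224, 0.1503]
ee_rot: [-0.001, 0.634, 0.774, 0.0]
contact_force: [1.1, 1.2, -0.3]
width: 0.0854
gripper_force: 0.0
```

```bash
python3 w.py red .02 w5.png; python3 t.py red:.089 green:.056; python3 -c "
from h import *
im=cv2.imread('pics/w5.png'); I=eyes.camera_info('wrist'); m=cv2.inRange(cv2.cvtColor(im,cv2.COLOR_BGR2GRAY),0,75)
n,l,st,ce=cv2.connectedComponentsWithStats(m)
for i in range(1,n):
  if st[i,4]>400:
    w=ray(I,np.argwhere(l==i)[:,::-1],.018); print(st[i],w.mean(0).round(4),cv2.minAreaRect((w*1000).astype(np.float32)))
go([.647,-.225,.011],11)"
```

```text
12.05 [ 0.6105 -0.2233  0.1505]
red 104 [171. 148.] [0.6196 0.1147] yaw 143.2
green 700 [177. 237.] [0.4522 0.1114] yaw 78.9
[   3    0  100   32 1987] [ 0.4191 -0.1123] ((416.7348937988281, -111.16630554199219), (70.7912368774414, 19.220853805541992), 0.7531667947769165)
[424   0  22  94 886] [ 0.6946 -0.0702] ((697.3778686523438, -80.13614654541016), (10.689870834350586, 63.19046401977539), 13.347947120666504)
[    0   177   560   243 45677] [ 0.6691 -0.3852] ((629.1038818359375, -332.6664123535156), (618.6116333007812, 271.4943542480469), 11.353736877441406)
[363 215  79  67 506] [ 0.7129 -0.2306] ((713.9361572265625, -236.98040771484375), (90.11023712158203, 25.206090927124023), 56.25010299682617)
[   3  245   91   62 2157] [ 0.4184 -0.3287] ((413.2116394042969, -327.8761901855469), (76.44979858398438, 51.77513122558594), 43.30847930908203)
[547 263  13  48 456] [ 0.8792 -0.2527] ((878.4806518554688, -253.5656280517578), (11.113554954528809, 52.29395294189453), 26.187562942504883)
[  0 299  22  31 438] [ 0.3719 -0.3824] ((371.648681640625, -385.55047607421875), (33.78101348876953, 19.881359100341797), 87.3797836303711)
shift [-0.0093  0.0353  0.1396] turn [-0.  -0.1  0.4] q6 -0.66
shift [-0.0093  0.0353  0.1396] turn [ 1.000e-01 -0.000e+00 -1.796e+02] q6 -0.66
```

View pics/w5.png

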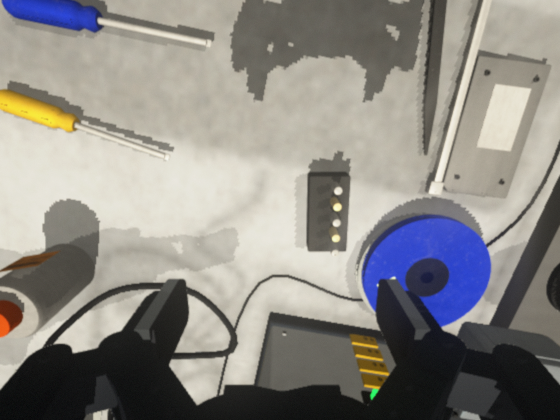

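In the wrist view the block is upright in frame, corners near (309,172), (349,174), (345,250), (308,250). The spool sits just to its right, so I approach with the fingers half closed.

Run:
```python
from h import *
I=eyes.camera_info('wrist'); im=cv2.imread('pics/w5.png')
g=cv2.cvtColor(im,cv2.COLOR_BGR2GRAY)
for r in (185,200,215,230,243): print(r,g[r,300:358:2])
w=ray(I,[[309,172],[349,174],[345,250],[308,250]],.02); print(w,w.mean(0)); e=w[1]-w[0]+w[2]-w[3]; f=w[0]-w[3]+w[1]-w[2]
print(np.degrees(np.arctan2(e[1],e[0])),np.degrees(np.arctan2(f[1],f[0])),np.linalg.norm(e)/2,np.linalg.norm(f)/2)
go([.647,-.225,.06],11)
```

```text
185 [190 190 191 185  69  84  87  86  86  86  82  81  83  81  75  80  88  89
  99 102  87  88  91  96  95 183 210 208 206]
200 [199 197 196 170  69  89  90  88  88  89  86  83  79  76  75  91  94 100
 111  92  87  91  96  99 116 217 217 216 216]
215 [200 198 198 153  71  91  89  92  90  88  87  84  79  78  80  84  91  95
 102  81  98 102 107 111 187 218 217 217 218]
230 [199 199 201 140  77  95  95  94  94  94  87  84  85  84  90 103 111 118
 117 102 108 109 110 119 209 221 223 223 223]
243 [201 202 202 146  83  97  98  98  96  98  98  97  99  93  97 102 107 114
 113 110 108 107 103 154 225 226 227 225 203]
[[ 0.6262071  -0.19007805]
 [ 0.65948187 -0.18511769]
 [ 0.67400434 -0.25312724]
 [ 0.64116467 -0.25972512]] [ 0.6502145  -0.22201202]
9.916340544384362 102.08766795657053 0.03355857424765982 0.07038894905337165
shift [-0.0092  0.0353  0.0906] turn [-0.  -0.1  0.4] q6 -0.66
shift [-0.0092  0.0353  0.0906] turn [ 1.000e-01 -0.000e+00 -1.796e+02] q6 -0.66
```

Emit:
servo_tool(
  series="-0.0075 0.037 0.02 0 0 0 0.35; -0.0075 0.037 0.06 0 0 0 0.35; -0.0075 0.037 0.1 0 0 0 0.35; -0.0075 0.037 0.13 0 0 0 0.35; -0.0075 0.037 0.139 0 0 0 0.35",
)

```text
clock: 12.6
position: [0.646, -0.2215, 0.008]
ee_rot: [-0.004, 0.633, 0.774, -0.001]
contact_force: [-0.9, -0.3, 0.1]
width: 0.0555
gripper_force: 0.0
```

Emit:
servo_tool(
  series="0 0 0 0 0 0 0.35; 0 0 0 0 0 0 0.48; 0 0 0 0 0 0 0.48",
)

```text
clock: 12.9
position: [0.6501, -0.2246, 0.0142]
ee_rot: [0.002, 0.634, 0.774, 0.001]
contact_force: [0.6, 0.8, 0.5]
width: 0.0444
gripper_force: 0.0
```

```bash
python3 w.py red .02 w6.png; python3 -c "
from h import *
go([.648,-.2235,.011],11.5)"
```

```text
12.95 [ 0.6499 -0.2247  0.0141]
shift [ 0.0016 -0.0017  0.003 ] turn [ 0.2  0.1 -0.1] q6 -0.63
shift [ 0.0016 -0.0017  0.003 ] turn [  0.2  -0.3 179.9] q6 -0.63
```

View pics/w6.png

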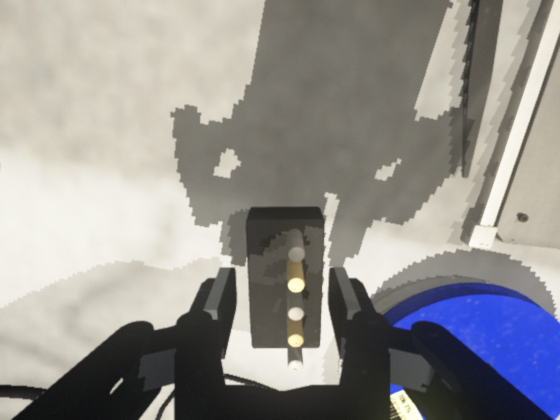

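The block sits between the open fingers, with its top face at rows 220–347 around column 285. I check the along-finger offset by ray.

```bash
python3 -c "
from h import *
I=eyes.camera_info('wrist'); w=ray(I,[[249,221],[323,221],[321,347],[250,347]],.02); print(w,w.mean(0))
c=w.mean(0); go([c[0],c[1],.0105],11.5); f=w[0]-w[3]+w[1]-w[2];print(np.degrees(np.arctan2(f[1],f[0])))"
```

```text
[[ 0.6282544  -0.19492177]
 [ 0.66013349 -0.18859883]
 [ 0.67495617 -0.25432689]
 [ 0.63983482 -0.26122669]] [ 0.65079472 -0.22476854]
shift [-0.0002  0.0008  0.0036] turn [ 0.2  0.1 -0.1] q6 -0.63
shift [-0.0002  0.0008  0.0036] turn [  0.2  -0.3 179.9] q6 -0.63
101.30847308543397
```

Centred. Lower 3.5 mm, grip and lift.

Emit:
servo_tool(
  series="0 0 0.0035 0 0 0 0.48; 0 0 0.0035 0 0 0 0.7; 0 0 0.0035 0 0 0 0.8; 0 0 0.0035 0 0 0 0.8; 0 0 0.0035 0 0 0 0.8",
  squeeze=60,
)

```text
clock: 13.45
position: [0.6491, -0.2244, 0.0092]
ee_rot: [0.001, 0.634, 0.774, 0.0]
contact_force: [1.0, -0.2, 5.0]
width: 0.0331
gripper_force: 61.5
```

Emit:
servo_tool(
  series="0 0 0.0035 0 0 0 0.8; 0 0 -0.01 0 0 0 0.8; 0 0 -0.04 0 0 0 0.8; 0 0 -0.07 0 0 0 0.8; 0 0 -0.09 0 0 0 0.8",
)

```text
clock: 13.95
position: [0.6488, -0.2244, 0.0997]
ee_rot: [0.001, 0.634, 0.774, 0.0]
contact_force: [0.8, -0.6, -1.8]
width: 0.0331
gripper_force: 60.7
```

```bash
python3 -c "
from h import *
go([.536,.112,.1],1)"
```

```text
shift [ 0.352  -0.0444 -0.0005] turn [ 0.1  0.  10.3] q6 -0.63
shift [ 0.352  -0.0444 -0.0005] turn [-0.000e+00  1.000e-01 -1.697e+02] q6 -0.63
```

Emit:
servo_tool(
  series="0.045 -0.006 -0.005 0 0 2 0.8; 0.09 -0.012 -0.01 0 0 4 0.8; 0.135 -0.018 -0.01 0 0 6 0.8; 0.18 -0.024 -0.01 0 0 8 0.8; 0.225 -0.03 -0.01 0 0 10.3 0.8",
)

```text
clock: 14.45
position: [0.5735, -0.0079, 0.1077]
ee_rot: [-0.001, 0.701, 0.713, -0.0]
contact_force: [0.5, -0.0, -1.4]
width: 0.0333
gripper_force: 60.7
```

```bash
python3 -c "
from h import *
go([.536,.112,.1],1)"
```

```text
shift [ 0.1205 -0.0355  0.0078] turn [-0.1 -0.  -0.1] q6 -0.15
shift [ 0.1205 -0.0355  0.0078] turn [-0.000e+00  1.000e-01  1.799e+02] q6 -0.15
```

Emit:
servo_tool(
  series="0.04 -0.012 0 0 0 0 0.8; 0.08 -0.024 0 0 0 0 0.8; 0.118 -0.0355 0 0 0 0 0.8; 0.118 -0.0355 0 0 0 0 0.8; 0.118 -0.0355 0 0 0 0 0.8",
)

```text
clock: 14.95
position: [0.5365, 0.1085, 0.1079]
ee_rot: [-0.0, 0.7, 0.714, -0.0]
contact_force: [-0.3, 0.5, -1.5]
width: 0.033
gripper_force: 60.7
```

```bash
python3 w.py red .17 w7.png; python3 t.py red:.089 green:.056; python3 -c "
from h import *
go([.536,.112,.0165],1.1)"
```

```text
15.0 [0.5371 0.1076 0.108 ]
1534 [434. 255.] [0.5757 0.1524] yaw 135.9 rect [576. 153.] [11. 14.] 42.5
red 119 [172. 148.] [0.6188 0.114 ] yaw 72.9
green 155 [411.  94.] [ 0.728  -0.3485] yaw 164.6
green 753 [177. 237.] [0.4521 0.1125] yaw 85.6
shift [ 0.0049 -0.0013  0.0915] turn [-0.   0.  -0.1] q6 0.05
shift [ 0.0049 -0.0013  0.0915] turn [  0.    0.  179.9] q6 0.05
```

View pics/w7.png

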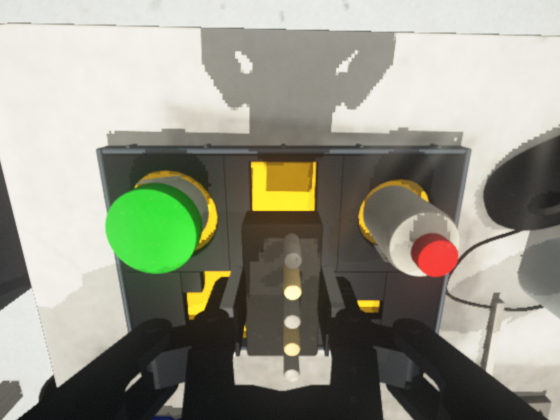

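The jar and bottle are seated in their pockets, and the block hangs squarely in front of its rectangle at (284,185). I lower it and release with a partial opening only.

Emit:
servo_tool(
  series="0.004 -0.001 0.03 0 0 0 0.8; 0.004 -0.001 0.06 0 0 0 0.8; 0.004 -0.001 0.08 0 0 0 0.8; 0.004 -0.001 0.091 0 0 0 0.8; 0.004 -0.001 0.091 0 0 0 0.8",
)

```text
clock: 15.55
position: [0.5364, 0.1106, 0.0165]
ee_rot: [-0.0, 0.701, 0.713, -0.0]
contact_force: [-0.7, -0.2, -0.2]
width: 0.0332
gripper_force: 61.5
```

Emit:
servo_tool(
  series="0 0 0 0 0 0 0.8; 0 0 0 0 0 0 0.5; 0 0 0 0 0 0 0.45; 0 0 0 0 0 0 0.45",
)

```text
clock: 15.95
position: [0.5366, 0.1118, 0.0178]
ee_rot: [0.0, 0.701, 0.714, 0.001]
contact_force: [0.6, 0.9, 0.4]
width: 0.0471
gripper_force: 0.0
```

Emit:
servo_tool(
  series="0 0 -0.04 0 0 0 0.45; 0 0 -0.08 0 0 0 0.45; 0 0 -0.12 0 0 0 0.45; -0.03 -0.015 -0.12 0 0 8 0.45; -0.06 -0.03 -0.12 0 0 16 0.45",
)

```text
clock: 16.45
position: [0.5083, 0.0512, 0.1393]
ee_rot: [0.002, 0.794, 0.608, 0.002]
contact_force: [-0.7, -0.2, -0.4]
width: 0.0468
gripper_force: 0.0
```

```bash
python3 -c "
from h import *
go([.46,-.111,.15],92.3)"
```

```text
shift [-0.1692 -0.0042 -0.0109] turn [   0.2    0.2 -107.4] q6 0.23
shift [-0.1692 -0.0042 -0.0109] turn [ 0.2 -0.2 72.6] q6 0.23
```

Emit:
servo_tool(
  series="-0.034 -0.001 0 0 0 8 0.45; -0.068 -0.002 -0.01 0 0 16 0.45; -0.1 -0.002 -0.01 0 0 24 0.45; -0.135 -0.003 -0.01 0 0 32 0.45; -0.169 -0.004 -0.01 0 0 40 0.45",
)

```text
clock: 16.95
position: [0.4593, -0.1121, 0.1478]
ee_rot: [0.0, 0.954, 0.299, 0.0]
contact_force: [0.4, -0.2, -0.7]
width: 0.0472
gripper_force: 0.0
```

```bash
python3 -c "
from h import *
go([.43,-.111,.15],92.3)"; python3 t.py red:.089 green:.056 blue:.01 yellow:.01
```

```text
shift [-0.0234 -0.0176 -0.0023] turn [ 1.000e-01  1.000e-01 -1.476e+02] q6 0.58
shift [-0.0234 -0.0176 -0.0023] turn [ 0.  -0.1 32.4] q6 0.58
red 114 [172. 148.] [0.6189 0.1139] yaw 71.6
green 154 [411.  94.] [ 0.7279 -0.3485] yaw 165.1
green 697 [177. 237.] [0.4521 0.112 ] yaw 78.4
blue 1958 [363.  87.] [ 0.7577 -0.2625] yaw 132.2
yellow 49 [190. 147.] [0.6356 0.0969] yaw -146.5
yellow 1088 [219. 199.] [0.5274 0.0368] yaw 174.8
yellow 43 [184. 165.] [0.5989 0.1098] yaw 103.2
yellow 109 [183. 185.] [0.5572 0.1116] yaw 90.7
yellow 141 [181. 205.] [0.5158 0.1148] yaw 90.0
yellow 56 [187. 251.] [0.4236 0.1028] yaw 115.2
```

Emit:
servo_tool(
  series="-0.006 -0.004 0 0 0 8 0.45; -0.012 -0.009 0 0 0 16 0.45; -0.018 -0.013 0 0 0 24 0.45; -0.0234 -0.0176 0 0 0 32.4 0.45; -0.0234 -0.0176 0 0 0 32.4 0.45",
)

```text
clock: 17.5
position: [0.4296, -0.1096, 0.1474]
ee_rot: [-0.0, 1.0, 0.023, -0.0]
contact_force: [-0.0, 0.4, 0.2]
width: 0.0466
gripper_force: 0.0
```

```bash
python3 w.py blue .012 w8.png;python3 -c "
from h import *
go([.418,-.111,.005],92.3)"
```

```text
17.55 [ 0.4304 -0.1098  0.1475]
1338 [284. 221.] [ 0.4126 -0.1119] yaw -179.1 rect [ 412. -112.] [68. 18.] 0.7
shift [-0.0125  0.0006  0.1425] turn [ 1.000e-01  0.000e+00 -1.795e+02] q6 1.11
shift [-0.0125  0.0006  0.1425] turn [ 0.  -0.   0.5] q6 1.11
```

View pics/w8.png

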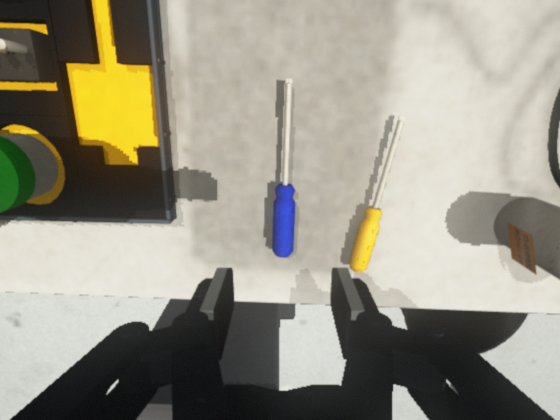

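The blue handle runs from (284,257) to (287,185) and is centred near (0.412, −0.112). The yellow driver is clear to the right. Grip at x≈0.42.

Emit:
servo_tool(
  series="-0.0105 0.002 0.03 0 0 0 0.45; -0.0105 0.002 0.07 0 0 0 0.45; -0.0105 0.002 0.11 0 0 0 0.45; -0.0105 0.002 0.135 0 0 0 0.45; -0.0105 0.002 0.139 0 0 0 0.45",
)

```text
clock: 18.05
position: [0.4185, -0.1115, 0.0059]
ee_rot: [-0.001, 1.0, 0.025, -0.003]
contact_force: [0.3, 0.2, -0.4]
width: 0.0467
gripper_force: 0.0
```

Emit:
servo_tool(
  series="0 0 0 0 0 0 0.45; 0 0 0 0 0 0 0.45; 0 0 0 0 0 0 0.45",
)

```text
clock: 18.35
position: [0.4215, -0.113, 0.0096]
ee_rot: [0.001, 1.0, 0.023, 0.002]
contact_force: [0.1, 0.1, 0.5]
width: 0.0468
gripper_force: 0.0
```

Emit:
servo_tool(
  series="0 -0.001 0.004 0 0 0 0.45; 0 -0.001 0.004 0 0 0 0.7; 0 -0.001 0.004 0 0 0 0.95; 0 -0.001 0.004 0 0 0 0.95; 0 -0.001 0.004 0 0 0 0.95",
  squeeze=50,
)

```text
clock: 18.85
position: [0.4201, -0.1115, 0.0047]
ee_rot: [0.0, 1.0, 0.023, 0.0]
contact_force: [-1.0, 0.6, 6.2]
width: 0.0178
gripper_force: 48.5
```

Emit:
servo_tool(
  series="0 0 0 0 0 0 0.95; 0 0 0 0 0 0 0.95; 0 0 -0.02 0 0 0 0.95; 0 0 -0.05 0 0 0 0.95; 0 0 -0.08 0 0 0 0.95",
)

```text
clock: 19.35
position: [0.4194, -0.1112, 0.0847]
ee_rot: [-0.0, 1.0, 0.023, -0.001]
contact_force: [-0.2, 0.3, -0.4]
width: 0.0176
gripper_force: 48.9
```

```bash
python3 -c "
from h import *
go([.503,.031,.09],91)"; python3 w.py blue .09 w9.png
```

```text
shift [ 0.09   -0.1382 -0.0053] turn [-1.000e-01 -1.000e-01 -1.784e+02] q6 1.1
shift [ 0.09   -0.1382 -0.0053] turn [-0.   0.1  1.6] q6 1.1
19.4 [ 0.4227 -0.1126  0.089 ]
4691 [282. 300.] [ 0.4107 -0.1116] yaw -178.6 rect [ 409. -112.] [73. 20.] 0.6
```

View pics/w9.png

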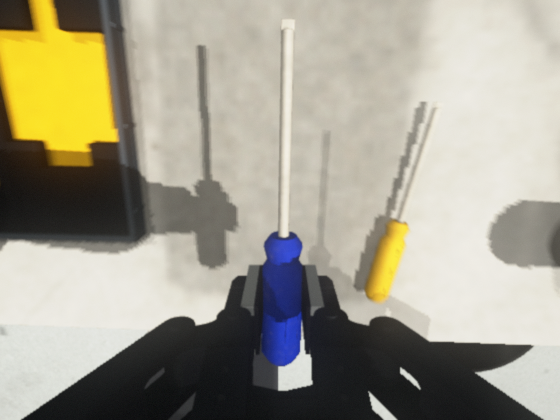

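The driver is held level, blade forward, between (282,365) and (288,20). I move over the groove.

Emit:
servo_tool(
  series="0.025 -0.04 0 0 0 0 0.95; 0.05 -0.077 0 0 0 0.5 0.95; 0.075 -0.115 0 0 0 1 0.95; 0.09 -0.138 0 0 0 1 0.95; 0.09 -0.138 0 0 0 1 0.95",
)

```text
clock: 19.9
position: [0.5056, 0.0333, 0.084]
ee_rot: [-0.001, 1.0, 0.016, 0.001]
contact_force: [1.0, -0.7, -0.5]
width: 0.0179
gripper_force: 49.0
```

Emit:
servo_tool(
  series="0 0 0 0 0 0 0.95; 0 0 0 0 0 0 0.95",
)

```text
clock: 20.1
position: [0.5026, 0.0299, 0.0838]
ee_rot: [0.0, 1.0, 0.014, -0.001]
contact_force: [1.0, 0.1, -1.0]
width: 0.0182
gripper_force: 49.0
```

```bash
python3 w.py blue .09 w10.png; python3 w.py yellow .006; python3 -c "
from h import *
go([.504,.031,.0115],91)"
```

```text
20.15 [0.5026 0.0297 0.084 ]
4468 [282. 302.] [0.4935 0.0296] yaw -179.5 rect [493.  30.] [70. 20.] 0.4
20.2 [0.5028 0.0296 0.0841]
1091 [170.  48.] [0.614  0.1002] yaw 144.6 rect [614. 104.] [28. 56.] 52.2
4841 [259. 187.] [0.5279 0.0461] yaw 171.1 rect [545.  49.] [149.  33.] 0.5
3899 [309. 201.] [0.5195 0.0107] yaw -169.5 rect [546.  10.] [148.  31.] 1.0
1613 [170. 153.] [0.5511 0.1048] yaw 74.8 rect [536. 112.] [47. 81.] 1.1
1144 [187. 275.] [0.4604 0.0992] yaw 51.7 rect [458. 105.] [69. 44.] 54.5
1622 [543. 359.] [ 0.3908 -0.189 ] yaw -179.1 rect [ 393. -190.] [26. 69.] 82.0
shift [ 0.0013 -0.0013  0.0726] turn [-1.000e-01  0.000e+00 -1.794e+02] q6 1.46
shift [ 0.0013 -0.0013  0.0726] turn [0.  0.  0.6] q6 1.46
```

View pics/w10.png

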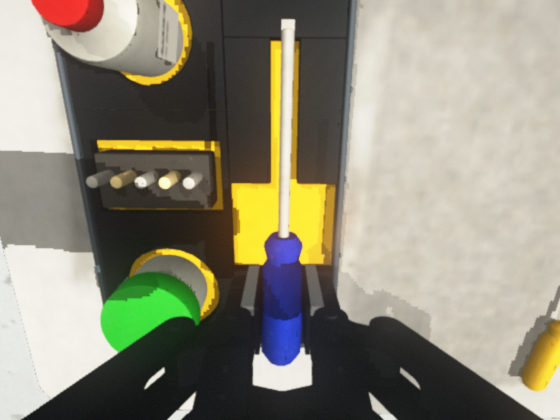

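The driver is aligned over the groove, its shaft at column 287 along the groove's centre. Lower and release, opening only part way.

Emit:
servo_tool(
  series="0.002 -0.001 0.03 0 0 0 0.95; 0.002 -0.001 0.055 0 0 0 0.95; 0.002 -0.001 0.067 0 0 0 0.95; 0.002 -0.001 0.0725 0 0 0 0.95; 0.002 -0.001 0.0725 0 0 0 0.95",
)

```text
clock: 20.7
position: [0.5054, 0.0312, 0.0117]
ee_rot: [-0.0, 1.0, 0.014, -0.0]
contact_force: [0.2, 0.8, -0.0]
width: 0.018
gripper_force: 49.1
```

Emit:
servo_tool(
  series="0 0 0 0 0 0 0.95; 0 0 0 0 0 0 0.75; 0 0 0 0 0 0 0.6; 0 0 0 0 0 0 0.5; 0 0 0 0 0 0 0.5",
)

```text
clock: 21.2
position: [0.5057, 0.0316, 0.012]
ee_rot: [-0.0, 1.0, 0.014, 0.0]
contact_force: [0.1, 0.3, 0.4]
width: 0.0428
gripper_force: 0.0
```

Emit:
servo_tool(
  series="0 0 -0.03 0 0 0 0.5; 0 0 -0.07 0 0 0 0.5; 0 0 -0.11 0 0 0 0.5; -0.03 0 -0.15 0 0 0 0.5; -0.07 0.03 -0.16 0 0 0 0.5",
)

```text
clock: 21.7
position: [0.4408, 0.0012, 0.1759]
ee_rot: [0.0, 1.0, 0.016, 0.005]
contact_force: [-0.4, -1.8, 0.3]
width: 0.0427
gripper_force: 0.0
```

Emit:
servo_tool(
  series="-0.04 0.03 0 0 0 0 0.5; -0.08 0.06 0 0 0 0 0.5; -0.12 0.09 0 0 0 0 0.5; -0.12 0.13 0 0 0 0 0.5; -0.12 0.17 0 0 0 0 0.5",
)

```text
clock: 22.2
position: [0.3208, -0.1739, 0.172]
ee_rot: [0.0, 1.0, 0.014, 0.001]
contact_force: [1.3, -0.3, 0.3]
width: 0.0424
gripper_force: 0.0
```

```bash
python3 t.py red:.089 green:.056 blue:.016 yellow:.01 orange:.092; python3 -c "
from h import *
s=manip.get_state();print(s['position'],s['contact_force'])
im=eyes.get_image('top'); cv2.imwrite('pics/end.png',cv2.resize(im[110:290,140:430,::-1],None,fx=2.7,fy=2.7,interpolation=cv2.INTER_CUBIC))"
```

```text
red 113 [172. 148.] [0.6188 0.1139] yaw 76.0
green 156 [411.  94.] [ 0.728  -0.3485] yaw 164.5
green 753 [177. 237.] [0.4521 0.1125] yaw 87.8
blue 1961 [363.  87.] [ 0.7556 -0.2614] yaw 132.6
blue 217 [221. 214.] [0.4973 0.0322] yaw -178.1
yellow 93 [187. 156.] [0.6175 0.1034] yaw 158.7
yellow 601 [230. 208.] [0.5099 0.0155] yaw -176.4
yellow 106 [183. 185.] [0.5572 0.1101] yaw 90.1
yellow 339 [210. 211.] [0.5042 0.0552] yaw 179.9
yellow 144 [181. 205.] [0.5158 0.1148] yaw 90.1
yellow 211 [191. 236.] [0.4524 0.0943] yaw 179.1
yellow 201 [329. 263.] [ 0.3955 -0.1862] yaw 171.7
orange 112 [411. 253.] [ 0.4176 -0.3292] yaw 75.9
[ 0.32304336 -0.18125062  0.17257613] [ 1.67935788 -4.63635913  1.43196759]
```

View pics/end.png

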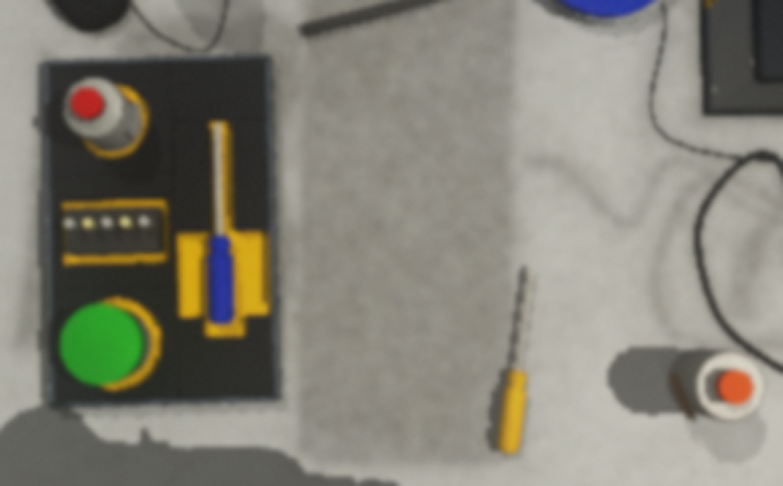

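The final view shows all four parts in their cut-outs: bottle (100,105), block (115,232), jar (102,343), driver along column 220. The can and the yellow driver have not moved. I let the arm settle, then hand in.

Emit:
servo_tool(
  series="0 0 0 0 0 0 0.5; 0 0 0 0 0 0 0.5; 0 0 0 0 0 0 0.5; 0 0 0 0 0 0 0.5; 0 0 0 0 0 0 0.5",
)

```text
clock: 22.8
position: [0.3222, -0.1724, 0.1715]
ee_rot: [-0.0, 1.0, 0.015, -0.0]
contact_force: [0.4, -0.5, 1.0]
width: 0.0428
gripper_force: 0.0
```

```bash
python3 -c "
from rig import manip
print(manip.sign_off())"
```

```text
the job is handed in; nothing more can be done
None
```

I seated the jar, bottle, block and blue screwdriver in their cut-outs, left the orange-capped can and yellow screwdriver unmoved, and handed the job in at about 23 s; the final top picture showed everything in place, but the sign-off returned no verdict.

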